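# Demagnetise a reference ball in its dish and quarter-turn it

## Task

Lift the ball dish by its bar handle, set it squarely on the round sprung pad of the demagnetiser with the bar in line with the demagnetiser's long sides, and keep the pad pressed fully down for a second. Then lift the dish straight up a few centimetres clear of the pad, only then turn it a quarter turn (either way) so that the bar lies square across the demagnetiser, and finish while still holding it there: steady, level and over the pad. Keep the dish level and the ball resting in its middle all the while, and leave the other things on the bench alone.

Things in the scene. Friction and masses are not known exactly. Their poses are not given: they have to be found in the camera images.
- dish: aluminium ball dish on the bench: round, 110 mm across, rim 16.5 mm high, flat foot 80 mm across, 0.2 to 0.4 kg, a loose ball in it. The hollow rises 4 degrees out to 25 mm from the middle, 15 degrees beyond: the ball rolls if jerked or tilted. A rigid bar handle spans it from upright to upright. Origin: centre of the underside; x along the bar, z up
- dish_bar (a point): middle of the dish's bar handle: straight black bar 108 mm long along the dish's x, 12 mm wide, 12 mm tall, 78 mm above the dish's underside, straight above its middle; 85 mm free between the two uprights, 40 mm free between bar and ball
- ball_center (a point): centre of the loose steel ball, 25 mm diameter, 64 g; at rest about 19 mm above the dish's origin
- demag: demagnetiser, fixed to the bench, elsewhere each time: white box 190 mm long (x), 130 mm wide (y), top 58 mm high, dark front panel with rocker switch on its -x end, a round sprung pad on top and two thin black ribs along the long sides of its top. Origin: centre of its underside; x along the long sides, z up
- pad_top (a point): centre of the top face of the demagnetiser's sprung pad: grey disc 84 mm across, 78 mm above the bench when up; it lies 20 mm along +x from the demagnetiser's centre; its axes are parallel to the demagnetiser's, it sinks with the pad
- pad (a joint): how far the pad is pressed down, m: 0 is up, 0.008 is fully down (stop). Starts to sink at about 5 N and is fully down at about 13 N, the dish's own weight included; it springs back
- gauge: dial pressure gauge lying face up, 72 mm across, 31 mm high, brass stem to its -x; origin under the dial's centre (leave alone)
- adapter: brass fitting standing up, 30 mm across at the foot, 18 mm at the top, 36 mm high; origin under its centre (leave alone)
- weight: steel knob weight, 34 mm across, 45 mm high; origin under its centre (leave alone)
- ring: flat steel ring weight, 50 mm across with a 20 mm hole, 14 mm high; origin under its centre (leave alone)
- pan: shallow plain aluminium plate, 92 mm across, 14 mm high, empty, with no handle (not the ball dish); origin under its centre (leave alone)
- wrench: steel wrench lying flat along its x axis (leave alone)
- jar: small closed white jar, 48 mm across, 55 mm high; origin under its centre (leave alone)

How it is judged:
On the way, in this order (a step that is already met when the one before it is completed fails the run):
1. the dish is lifted off the bench in the gripper with the ball in its middle (contact force between the fingers and dish above 2 N and height (world z) of dish above 0.02 m and horizontal distance between ball_center and dish below 0.015 m), for 0.1 s.
2. the pad is pressed fully down (over 7.2 of 8 mm) by the held dish, centred within 15 mm, bar within 0.2 rad of the demagnetiser's long direction, ball in the middle (contact force between the fingers and dish above 2 N and value of joint pad above 0.0072 m and contact force between dish and pad above 5 N and horizontal distance between dish and pad_top below 0.015 m and angle between the x axis of dish and the x axis of demag, either way round below 0.2 rad and horizontal distance between ball_center and dish below 0.015 m), for 0.5 s.
3. the dish is lifted more than 20 mm clear of the pad, still over it and with the bar still in line within 0.3 rad (contact force between the fingers and dish above 2 N and z of dish in the frame of pad_top above 0.02 m and contact force between dish and demag below 0.1 N and horizontal distance between dish and pad_top below 0.03 m and angle between the x axis of dish and the x axis of demag, either way round below 0.3 rad and horizontal distance between ball_center and dish below 0.015 m), for 0.1 s.
At the end, for the whole second after the job is handed in: The dish is held still in the gripper, its underside 20 to 120 mm above the pad, touching nothing else, centred over the pad within 25 mm, bar across the demagnetiser within 0.15 rad, tilt under 0.1 rad, ball resting within 10 mm of the dish's middle, pad sprung back up (contact force between the fingers and dish above 2 N and z of dish in the frame of pad_top between 0.02 and 0.12 m and contact force between dish and demag below 0.1 N and horizontal distance between dish and pad_top below 0.025 m and angle between the x axis of dish and the y axis of demag, either way round below 0.15 rad and angle between dish's own z axis and vertical below 0.1 rad and horizontal distance between ball_center and dish below 0.01 m and z of ball_center in the frame of dish between 0.014 and 0.025 m and linear speed of dish below 0.02 m/s and angular speed of dish below 0.15 rad/s and value of joint pad below 0.001 m); the arm keeps its last pose, push and grip.
It fails at once if the ball rolls more than 20 mm from the dish's middle (horizontal distance between ball_center and dish above 0.02 m).
It fails at once if the dish tilts more than 0.2 rad (angle between dish's own z axis and vertical above 0.2 rad).
It fails at once if another thing on the bench is moved more than 20 mm (distance of any of gauge, adapter, weight, ring, pan, wrench, jar from where it was at the start of the episode above 0.02 m).
It also fails if it takes over 64 s, if anything falls off the work surface, if the arm or the gripper's body presses on something with over 40 N, if the wrist force passes 120 N, or if a joint passes its speed limit or range.

## Robot

A 7-joint arm with a two-finger parallel gripper is mounted at the origin on the work surface. World frame = base frame: x ahead of the robot, y to its left, z up, the work surface at z = 0. Lengths are in m, angles in rad, forces in N, time in s.
With the tool pointing down it reaches from about 0.425 to 0.925 m from the base axis. Payload 6.8 kg.
Tool frame: the origin (TCP) lies at the very end of the fingers, on their centre line; the grasp point (between the pads) lies 19 mm behind it; z points along the fingers, y is the line along which they close (so a half turn about z gives the same grasp; the last joint's range is limited). The gripper opens to 85 mm and grips with 20 to 120 N. Pads are 22 mm wide; open, the fingers measure 114 mm over their backs; the gripper's body (76 mm by 85 mm) begins 54 mm behind the grasp point. The pads swing forward as they close: fully open they stand 13 mm farther back than shut.
Start: joints at [-0.108, 0.477, 0.022, 1.555, -0.011, 1.109, -0.083], TCP at [0.675, 0, 0.231] pointing down, gripper open.
Joint ranges: [-2.96, 2.96], [-0.34, 2.1], [-1.41, 1.46], [0.24, 2.44], [-1.37, 4.51], [0.17, 1.92], [-2.96, 2.96]. Speed limits (rad/s): [2.39, 2.39, 3.14, 3.14, 3.14, 3.14, 3.14].

## Interface

Orientations are given as a unit quaternion [w, x, y, z].
In Python, from station import bot, imaging gives the robot as it stands (bot), with the cameras (imaging).
- The arm moves only by the tool send_path, called after "Call:" as name([rows], argument=value, ...), one row to a line, values as JSON. Schema: {"type":"object","properties":{"offsets":{"type":"array","items":{"type":"array","prefixItems":[{"type":"array","items":{"type":"number"},"minItems":3,"maxItems":3},{"type":"number"},{"type":"number"}],"minItems":3,"maxItems":3},"minItems":1,"maxItems":20},"force":{"type":"number"},"only":{"type":"string"},"quiet":{"type":"boolean"},"lines":{"type":"string"}},"required":["offsets"],"additionalProperties":false}. offsets is a list of rows, 1 to 20 of them, each written [[dx, dy, dz], turn, opening]: dx, dy, dz in m, then a turn about the tool's z in rad, then the opening from 0.0 (shut) to 1.0 (fully open); each row shifts and turns the commanded pose from where the row before left it, along the tool's axes as they then stand; what a row does not reach is not made up. A row lasts 1/10 s, in which the tool goes at most 0.05 m and 0.15 rad, less where a joint would pass 70% of its speed; a pose out of reach is approached as far as the arm can. The fingers move at their own pace and stop on an object; force is the grip in N (left out, the last holds). Time passes only in rows, so rows that do not move let the fingers close. The tool returns the time, the measured TCP pose, the force, the opening and the grip force at its end. only (a regular expression) keeps the lines of the reply that match it, lines (a string "A,B") keeps lines A to B, and quiet returns only ok. Input that does not fit is refused with a message, and nothing moves.
- bot.get_obs(): the state, without advancing time (a new reading comes with each control period).
- imaging.read_camera(name): name is "scene" or "side" or "wrist"; returns the picture (400x640x3 uint8, blue, green, red); there is no depth.
- imaging.camera_info(name): a dict with "vertical_fov" (degrees; the focal length in pixels is half the picture's height over the tangent of half this angle, whatever the lens; pixels are square), "cx", "cy" (the principal point, pixels), "view" (4x4, takes a point from world to camera coordinates); the wrist camera has in their place "hand_eye" (4x4, takes a point from camera to tool coordinates, whose origin is the TCP and whose axes are the flange's). Camera axes: x right, y up, looking along -z (the intrinsics and any distortion apply to the point x, -y, -z); pixel columns grow to the right and rows downward; lengths in m; the calibration is good to about 2 mm. A picture is of the moment at which its call begins: read the wrist's pose just before it. camera_info takes no time and is no camera call.
- bot.hand_in(): hands the job in; it is judged then, once.
The state is a dict: "t": time; "q": joint angles; "joint_vel": joint speeds; "joint_torque": joint torques, N m; "eef_pos": TCP position; "tool_rot": TCP orientation; "contact_force": force on the tool from outside, world axes, zero at the start; "torque": the same for the moment, N m; "gripper_width": opening from 0.0 (shut) to 1.0 (fully open); "grasp_force": force on a finger pad.
Only numpy, scipy, OpenCV 4.12 (cv2) and the standard library are available. Lean on these libraries where they do the work, as an engineer would, in place of code of your own. Each camera call takes 0.05 s, during which the arm holds its last target. There are 200 camera calls.

## Working session

There is one attempt and no reset: what is moved stays moved. The work goes in short steps, Python scripts to look and compute and a tool call to move; the robot and the scene stay as the last step left them, time stands still between calls to the robot, and variables do not carry over. Pictures are saved under pics/ and viewed, at most 10 in all, crops included, and the job is handed in when it is done.

```bash
ls; mkdir -p pics
```

Run:
```python
from station import bot, imaging
import cv2
for n in("scene","side","wrist"):
    cv2.imwrite(f"pics/{n}0.png",imaging.read_camera(n)); print(n,imaging.camera_info(n))
o=bot.get_obs();print(o)
```

```text
pics
station.py
scene {'vertical_fov': 46.592654792741584, 'cx': 304.3900778368898, 'cy': 205.89802960531838, 'view': array([[ 0.71233661,  0.70155257,  0.02001365, -0.39204561],
       [-0.40029917,  0.38269896,  0.83264763,  0.15616745],
       [ 0.57648688, -0.60113684,  0.55344139, -1.96761767],
       [ 0.        ,  0.        ,  0.        ,  1.        ]])}
side {'vertical_fov': 42.09802525254451, 'cx': 305.5289754111414, 'cy': 200.33743949053087, 'view': array([[-0.99820737, -0.05965462,  0.00483432,  0.56834653],
       [ 0.04520709, -0.69858594,  0.71409664, -0.0995717 ],
       [-0.03922198,  0.71303507,  0.70003044, -1.39492983],
       [ 0.        ,  0.        ,  0.        ,  1.        ]])}
wrist {'vertical_fov': 67.49738230730328, 'cx': 314.585711780228, 'cy': 193.9049352967574, 'hand_eye': array([[ 2.31629359e-04,  9.45431312e-01,  3.25821394e-01,
         8.43623631e-02],
       [ 9.99998774e-01,  2.85633722e-04, -1.53972744e-03,
         1.64975034e-05],
       [-1.54877211e-03,  3.25821351e-01, -9.45430087e-01,
        -1.44597298e-01],
       [ 0.00000000e+00,  0.00000000e+00,  0.00000000e+00,
         1.00000000e+00]])}
{'t': 0.15, 'q': array([-0.10808303,  0.4776169 ,  0.02238652,  1.55619676, -0.01147295,
        1.10932806, -0.08308428]), 'joint_vel': array([-9.39633511e-04, -4.33139951e-03,  9.13158517e-04, -4.66972085e-03,
        1.02957179e-03,  1.69542762e-03,  4.93154671e-05]), 'joint_torque': array([ 1.55385478e-03, -5.96924365e+01,  1.60940632e+00, -2.81490952e+01,
        1.26662746e-02,  6.56643446e-03,  5.58682734e-05]), 'eef_pos': array([ 6.74546697e-01, -4.99195886e-05,  2.30557028e-01]), 'tool_rot': array([-4.49590927e-04,  7.07108914e-01,  7.07104292e-01, -5.49873789e-04]), 'contact_force': array([-0.43348837, -0.05091995,  0.6231473 ]), 'torque': array([ 0.03485648,  0.01196258, -0.00381079]), 'grasp_force': 0.0, 'gripper_width': 0.9995196056911569}
```

View pics/scene0.png

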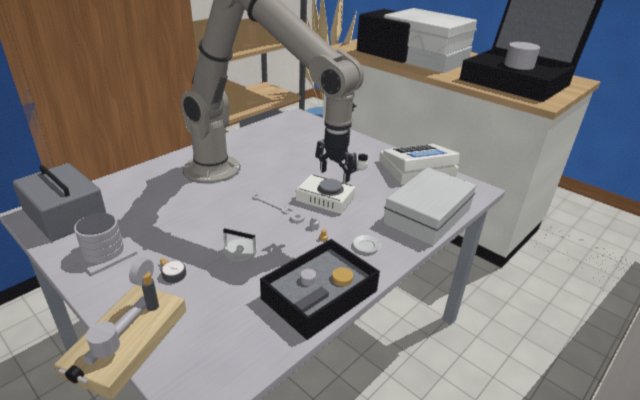

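View pics/side0.png

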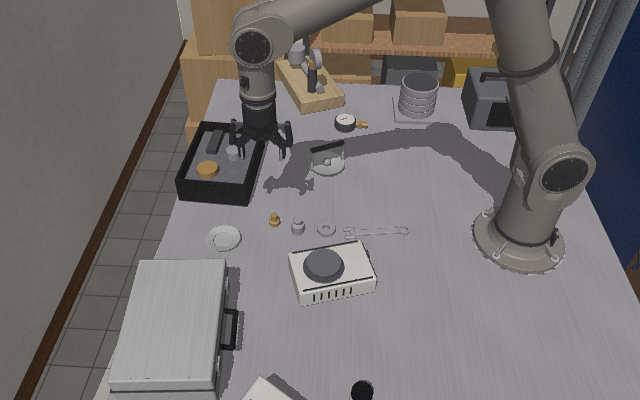

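Create h.py:
```python
import numpy as np, cv2
from scipy.spatial.transform import Rotation as R
from station import bot, imaging
def cam(n,obs=None):
    i=imaging.camera_info(n); f=200/np.tan(np.radians(i["vertical_fov"])/2)
    if n=="wrist":
        T=np.eye(4);T[:3,:3]=R.from_quat(obs["tool_rot"],scalar_first=True).as_matrix();T[:3,3]=obs["eef_pos"]
        M=T@i["hand_eye"]
    else: M=np.linalg.inv(i["view"])
    return f,i["cx"],i["cy"],M
def plane(c,uv,z):
    f,cx,cy,M=c; uv=np.atleast_2d(uv).astype(float)
    d=np.c_[(uv[:,0]-cx)/f,-(uv[:,1]-cy)/f,-np.ones(len(uv))]@M[:3,:3].T
    o=M[:3,3]; return o+d*((z-o[2])/d[:,2])[:,None]
def big(m):
    n,l,s,c=cv2.connectedComponentsWithStats(m.astype(np.uint8)); k=1+np.argmax(s[1:,4])
    ys,xs=np.where(l==k); return np.c_[xs,ys]
def win(m,x0,x1,y0,y1):
    w=np.zeros_like(m); w[y0:y1,x0:x1]=m[y0:y1,x0:x1]; return w
def axis(p):
    c=p.mean(0); v=np.linalg.svd(p[:,:2]-c[:2],full_matrices=False)[2][0]
    e=(p[:,:2]-c[:2])@v
    return c[:2]+v*(e.max()+e.min())/2, np.degrees(np.arctan2(v[1],v[0])), np.ptp(e)
```

Run:
```python
from h import *
a=cv2.imread("pics/side0.png"); b=cv2.imread("pics/scene0.png")
for n,im,w in(("side",a,(302,352,135,160)),("scene",b,(218,260,225,245))):
    p=big(win(im.max(2)<50,*w)); print(n,len(p),p.min(0),p.max(0),axis(plane(cam(n),p,.078)))
for n,im,w in(("side",a,(295,350,240,290)),("scene",b,(312,348,177,197))):
    p=big(win((im.max(2)<125)&(im.max(2)>40),*w)); q=plane(cam(n),p,.077); print(n,len(p),p.min(0),p.max(0),(q.max(0)+q.min(0))/2,np.ptp(q,axis=0))
c1=cv2.resize(a[230:320,270:390],None,fx=4,fy=4); c2=cv2.resize(a[125:190,285:365],None,fx=4,fy=4)
o=np.zeros((360,800,3),np.uint8);o[:,:480]=c1;o[:260,480:]=c2; cv2.imwrite("pics/c.png",o)
```

```text
side 154 [310 141] [343 152] (array([ 0.52079097, -0.25985379]), np.float64(26.152346446856182), np.float64(0.10867788411202606))
scene 80 [224 229] [253 237] (array([ 0.5153109 , -0.26509672]), np.float64(26.28388499299462), np.float64(0.09934118684748033))
side 1229 [295 242] [349 282] [0.52109281 0.17552524 0.077     ] [1.30456465e-01 1.26204926e-01 2.22044605e-16]
scene 163 [318 185] [342 196] [0.53279609 0.14229389 0.077     ] [8.89026774e-02 9.44091738e-02 2.22044605e-16]
```

View pics/c.png

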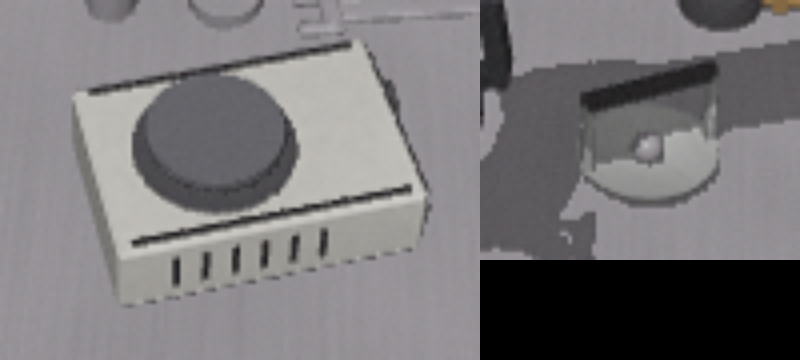

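The crop shows the demag pad top at side-pixel (324,262), with ribs from (292,253) to (357,241) and from (303,291) to (372,277). The dish bar runs from (310,150) to (343,142) and the ball sits in the middle. The dish is near (0.519,-0.262) with the bar at about 26°. I'll move above it and refine with the wrist camera.

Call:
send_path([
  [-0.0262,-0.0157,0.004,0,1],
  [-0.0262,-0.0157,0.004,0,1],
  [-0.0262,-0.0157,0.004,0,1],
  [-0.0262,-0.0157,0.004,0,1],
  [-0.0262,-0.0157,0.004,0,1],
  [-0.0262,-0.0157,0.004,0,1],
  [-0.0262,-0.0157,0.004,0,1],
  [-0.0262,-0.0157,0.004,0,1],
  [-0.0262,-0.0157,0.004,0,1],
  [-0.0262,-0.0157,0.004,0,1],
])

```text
refused: offsets[0]: [-0.0262, -0.0157, 0.004, 0, 1] is too long (schema: maxItems 3). Nothing was moved.
```

The error is about the shape of the input: rows with the three-number parts in brackets of their own. Fixing that and sending the same move.

Call:
send_path([
  [[-0.0262,-0.0157,0.004],0,1],
  [[-0.0262,-0.0157,0.004],0,1],
  [[-0.0262,-0.0157,0.004],0,1],
  [[-0.0262,-0.0157,0.004],0,1],
  [[-0.0262,-0.0157,0.004],0,1],
  [[-0.0262,-0.0157,0.004],0,1],
  [[-0.0262,-0.0157,0.004],0,1],
  [[-0.0262,-0.0157,0.004],0,1],
  [[-0.0262,-0.0157,0.004],0,1],
  [[-0.0262,-0.0157,0.004],0,1],
])

```text
t: 1.15
eef_pos: [0.5171, -0.2629, 0.1909]
tool_rot: [-0.0, 0.707, 0.707, -0.0]
contact_force: [0.8, 0.6, 0.0]
gripper_width: 0.998
grasp_force: 0.0
```

Call:
send_path([
  [[0,0,0],0.111,1],
  [[0,0,0],0.111,1],
  [[0,0,0],0.111,1],
  [[0,0,0],0.111,1],
  [[0,0,0],0.111,1],
  [[0,0,0],0.111,1],
  [[0,0,0],0.111,1],
  [[0,0,0],0.111,1],
  [[0,0,0],0.111,1],
  [[0,0,0],0.111,1],
  [[0,0,0],0,1],
  [[0,0,0],0,1],
])

```text
t: 2.35
eef_pos: [0.5179, -0.2618, 0.1911]
tool_rot: [-0.0, 0.973, 0.23, -0.0]
contact_force: [-0.5, 0.7, -0.4]
gripper_width: 0.997
grasp_force: 0.0
```

Run:
```python
from h import *
o=bot.get_obs(); im=imaging.read_camera("wrist"); cv2.imwrite("pics/w1.png",im)
print(o["eef_pos"],R.from_quat(o["tool_rot"],scalar_first=True).as_matrix().round(3),o["q"].round(2))
c=cam("side"); print("pad",plane(c,[323.9,262.7],.078))
for u in([[292.5,253],[357.5,241]],[[303.2,290.8],[372.5,276.8]]):
    q=plane(c,u,.06); d=q[0]-q[1]; print(q,np.degrees(np.arctan2(d[1],d[0])))
```

```text
[ 0.51792199 -0.26183987  0.19113071] [[ 0.894  0.448 -0.   ]
 [ 0.448 -0.894  0.   ]
 [-0.    -0.    -1.   ]] [ 0.11  0.37  0.32  1.85 -0.14  0.94 -0.61]
pad [[0.5152838  0.18196349 0.078     ]]
[[0.59318398 0.14211306 0.06      ]
 [0.43349705 0.09287165 0.06      ]] 17.137782292243045
[[0.55991835 0.25272051 0.06      ]
 [0.39951158 0.2024885  0.06      ]] 17.388153274480082
```

View pics/w1.png

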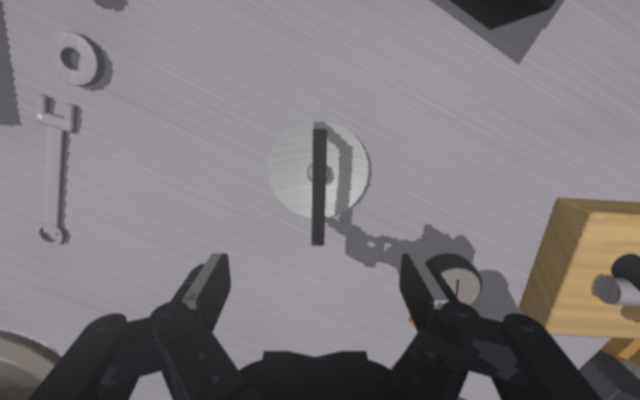

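The bar spans wrist-pixels (318,128) to (318,245) with the ball under it at (320,174). The gauge dial is at (455,280).

Run:
```python
from h import *
o=bot.get_obs(); im=cv2.imread("pics/w1.png"); c=cam("wrist",o)
p=big(win(im.max(2)<60,305,332,118,255)); print(p.min(0),p.max(0),axis(plane(c,p,.084)))
M=R.from_quat(o["tool_rot"],scalar_first=True).as_matrix()
ctr,_,_=axis(plane(c,p,.084)); print("tool delta",M.T@(np.r_[ctr,0]-np.r_[o["eef_pos"][:2],0]))
print("gauge",plane(c,[455,280],.031),"rim",plane(c,[[268,170],[370,170]],.0165))
```

```text
[315 228] [322 243] (array([ 0.48102302, -0.28474196]), np.float64(-157.91099900026634), np.float64(0.015574591985011994))
tool delta [-4.32873763e-02  3.93987352e-03  6.56011065e-06]
gauge [[ 0.47748006 -0.46959794  0.031     ]] rim [[ 0.49718875 -0.21500583  0.0165    ]
 [ 0.54727312 -0.31513731  0.0165    ]]
```

Run:
```python
from h import *
o=bot.get_obs(); im=cv2.imread("pics/w1.png"); c=cam("wrist",o)
M=R.from_quat(o["tool_rot"],scalar_first=True).as_matrix()
print(im[180,300:345].max(1))
for th in(70,80,90):
    p=big(win(im.max(2)<th,305,332,118,255)); a=axis(plane(c,p,.084)); print(p.min(0),p.max(0),a)
    print("tool delta",M.T@(np.r_[a[0],0]-np.r_[o["eef_pos"][:2],0]))
```

```text
[167 168 169 168 170 170 170 169 164 153 139 121  95  70  62  61  62  61
  61  61  63  62  61  62  62  73  89 103 110 113 114 121 140 164 178 181
 177 161 138 121 113 113 112 112 112]
[313 130] [325 244] (array([ 0.52027161, -0.26454673]), np.float64(-154.22605654131584), np.float64(0.10600480534846166))
tool delta [ 8.49186309e-04  3.42709990e-03 -7.01833136e-07]
[312 129] [326 244] (array([ 0.52062188, -0.2644102 ]), np.float64(-154.262503634699), np.float64(0.10688994369324234))
tool delta [ 1.22353756e-03  3.46160920e-03 -7.69781742e-07]
[312 128] [327 244] (array([ 0.52092924, -0.26424554]), np.float64(-154.31112737847965), np.float64(0.10762131436580566))
tool delta [ 1.57208628e-03  3.45177283e-03 -8.26183232e-07]
```

Call:
send_path([
  [[0.001,0.0034,0.02],0.015,0.7],
  [[0,0,0.02],0,0.6],
  [[0,0,0.02],0,0.5],
  [[0,0,0.02],0,0.5],
  [[0,0,0.02],0,0.5],
  [[0,0,0.02],0,0.5],
  [[0,0,0.012],0,0.5],
  [[0,0,0],0,0.4],
  [[0,0,0],0,0.35],
  [[0,0,0],0,0.3],
], force=20)

```text
t: 3.4
eef_pos: [0.5211, -0.265, 0.0604]
tool_rot: [0.0, 0.975, 0.221, 0.001]
contact_force: [1.0, -0.3, -0.5]
gripper_width: 0.296
grasp_force: 0.0
```

Call:
send_path([
  [[0,0,0],0,0.25],
  [[0,0,0],0,0.2],
  [[0,0,0],0,0.15],
  [[0,0,0],0,0.12],
  [[0,0,0],0,0.08],
  [[0,0,0],0,0],
  [[0,0,0],0,0],
  [[0,0,0],0,0],
], force=25)

```text
t: 4.2
eef_pos: [0.5206, -0.2644, 0.0597]
tool_rot: [-0.0, 0.975, 0.221, 0.0]
contact_force: [-1.0, 2.0, 6.7]
gripper_width: 0.138
grasp_force: 25.9
```

Call:
send_path([
  [[0,0,0],0,0],
  [[0,0,0],0,0],
  [[0,0,0],0,0],
], force=60)

```text
t: 4.5
eef_pos: [0.5206, -0.2645, 0.0598]
tool_rot: [-0.0, 0.975, 0.221, 0.0]
contact_force: [-1.7, 1.6, 6.2]
gripper_width: 0.125
grasp_force: 58.7
```

Call:
send_path([
  [[0,0,-0.002],0,0],
  [[0,0,-0.004],0,0],
  [[0,0,-0.006],0,0],
  [[0,0,-0.01],0,0],
  [[0,0,-0.014],0,0],
  [[0,0,-0.018],0,0],
  [[0,0,-0.02],0,0],
  [[0,0,-0.02],0,0],
  [[0,0,-0.02],0,0],
  [[0,0,-0.016],0,0],
  [[0,0,-0.01],0,0],
  [[0,0,-0.006],0,0],
  [[0,0,-0.004],0,0],
  [[0,0,0],0,0],
])

```text
t: 5.9
eef_pos: [0.5204, -0.2646, 0.2094]
tool_rot: [0.0, 0.975, 0.221, 0.0]
contact_force: [0.7, 0.1, -2.9]
gripper_width: 0.12
grasp_force: 58.5
```

Run:
```python
from h import *
o=bot.get_obs(); im=imaging.read_camera("wrist"); cv2.imwrite("pics/w2.png",im)
s=imaging.read_camera("side");q=imaging.read_camera("scene")
f=np.zeros((600,800,3),np.uint8);f[:250,:400]=cv2.resize(im,(400,250));f[:300,400:]=cv2.resize(s[60:210,225:425],(400,300));f[300:,:400]=cv2.resize(q[150:300,150:350],(400,300))
f[300:,400:]=cv2.resize(q[160:235,270:370],(400,300));cv2.imwrite("pics/f.png",f)
print(R.from_quat(o["tool_rot"],scalar_first=True).as_matrix().round(3),o["torque"],o["q"].round(2))
```

```text
[[ 0.902  0.431  0.   ]
 [ 0.431 -0.902 -0.   ]
 [ 0.     0.    -1.   ]] [-0.01012425 -0.05746344  0.02477317] [ 0.1   0.36  0.34  1.82 -0.14  0.98 -0.63]
```

View pics/f.png

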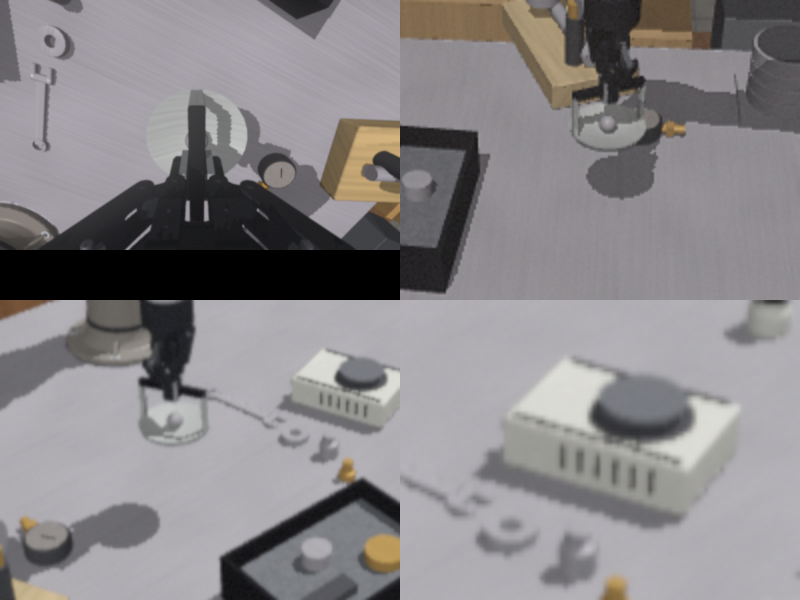

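The dish hangs level with the ball near its middle. Pad top in the scene camera is about (330,184.7). I'll carry it 0.30 m towards +y and then look again with the wrist camera.

Call:
send_path([
  [[0.0017,-0.0036,0],0,0],
  [[0.0034,-0.0072,0],0,0],
  [[0.0052,-0.0108,0],0,0],
  [[0.0069,-0.0144,0],0,0],
  [[0.0086,-0.018,0],0,0],
  [[0.0086,-0.018,0],0,0],
  [[0.0086,-0.018,0],0,0],
  [[0.0086,-0.018,0],0,0],
  [[0.0086,-0.018,0],0,0],
  [[0.0086,-0.018,0],0,0],
  [[0.0086,-0.018,0],0,0],
  [[0.0086,-0.018,0],0,0],
  [[0.0086,-0.018,0],0,0],
  [[0.0086,-0.018,0],0,0],
  [[0.0086,-0.018,0],0,0],
  [[0.0069,-0.0144,0],0,0],
  [[0.0052,-0.0108,0],0,0],
  [[0.0034,-0.0072,0],0,0],
  [[0.0017,-0.0036,0],0,0],
])

```text
t: 7.95
eef_pos: [0.5203, 0.0355, 0.2093]
tool_rot: [-0.0, 0.975, 0.222, 0.0]
contact_force: [1.0, -1.0, -4.4]
gripper_width: 0.127
grasp_force: 58.5
```

Call:
send_path([
  [[0,0,0],0.03,0],
  [[0,0,0],0.04,0],
  [[0,0,0],0.04,0],
  [[0,0,0],0.03,0],
  [[0,0,0],0.005,0],
  [[0,0,0],0,0],
])

```text
t: 8.55
eef_pos: [0.5204, 0.0343, 0.2093]
tool_rot: [0.0, 0.989, 0.15, 0.0]
contact_force: [-0.2, 0.0, -4.4]
gripper_width: 0.127
grasp_force: 58.5
```

Run:
```python
from h import *
o=bot.get_obs(); im=imaging.read_camera("wrist"); cv2.imwrite("pics/w3.png",im)
np.save("o3.npy",np.r_[o["eef_pos"],o["tool_rot"]])
print(o["eef_pos"],R.from_quat(o["tool_rot"],scalar_first=True).as_matrix().round(3),"scene pad",plane(cam("scene"),[330.1,184.7],.078))
```

```text
[0.52042408 0.03425514 0.20932775] [[ 0.955  0.296  0.   ]
 [ 0.296 -0.955 -0.   ]
 [ 0.     0.    -1.   ]] scene pad [[0.51647551 0.16852621 0.078     ]]
```

View pics/w3.png

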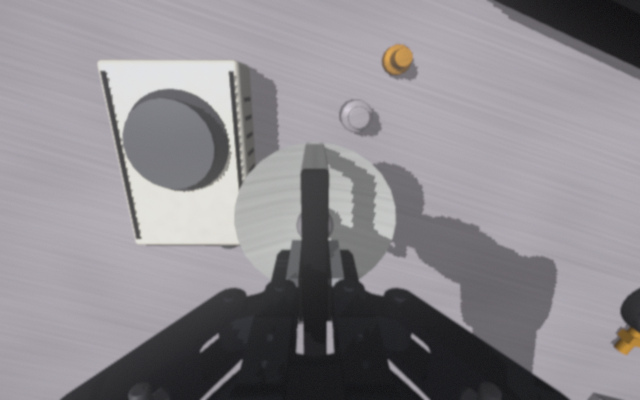

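Wrist view: pad top disc is at about (169,141), the demag ribs run (103,73)-(138,238) and down x≈232-243, and the dish rim spans columns 235-396.

Run:
```python
from h import *
v=np.load("o3.npy"); o=dict(eef_pos=v[:3],tool_rot=v[3:]); im=cv2.imread("pics/w3.png"); c=cam("wrist",o)
M=R.from_quat(v[3:],scalar_first=True).as_matrix()
g=im.max(2).astype(int); print(g[141,110:245:3]); print(g[80:200:3,165])
for lo,hi in((80,115),(60,130)):
    p=big(win((g>lo)&(g<hi),112,230,82,200)); 
    h=cv2.convexHull(p.astype(np.int32)); q=plane(c,h[:,0],.078)
    (x,y),r=cv2.minEnclosingCircle(q[:,:2].astype(np.float32)); print(len(p),p.min(0),p.max(0),"pad",x,y,r, M.T@np.r_[x-v[0],y-v[1],0])
for w in((98,146,66,242),(225,250,66,190)):
    p=big(win(g<70,*w)); print("rib",p.min(0),p.max(0),axis(plane(c,p,.061)))
# white top outline
p=big(win((im.min(2)>190),95,250,55,245)); q=plane(c,p,.058)[:,:2].astype(np.float32); r=cv2.minAreaRect(q); print("box",r)
print("rim",(plane(c,[[235,215],[396,215]],.1665)-v[:3])@M, "tool yaw",np.degrees(np.arctan2(M[1,0],M[0,0])))
```

```text
[173 181  95  85 176 129 128 128 127 127 127 128 128 127 128 127 128 127
 127 127 128 127 128 127 129 128 127 126 127 126 126 126 126 127 111  73
  75  74  75  83 213 213  74 139 164]
[226 226 225 153 106 106 116 134 136 134 134 134 133 132 130 130 130 130
 130 128 127 128 127 127 127 126 127 127 125 126 127 125 126 126 126 127
 194 227 226 226]
1157 [135  90] [228 189] pad 0.5210058689117432 0.16637396812438965 0.04658462852239609 [ 3.96362476e-02 -1.26034481e-01 -1.40221054e-05]
6376 [125  90] [228 190] pad 0.5195612907409668 0.16727983951568604 0.04809020087122917 [ 3.85242686e-02 -1.27327119e-01 -1.42151595e-05]Traceback (most recent call last):
  File "<stdin>", line 10, in <module>
  File "h.py", line 16, in big
    n,l,s,c=cv2.connectedComponentsWithStats(m.astype(np.uint8)); k=1+np.argmax(s[1:,4])
                                                                      ~~~~~~~~~^^^^^^^^^
    return _wrapfunc(a, 'argmax', axis=axis, out=out, **kwds)
    return bound(*args, **kwds)
ValueError: attempt to get argmax of an empty sequence
```

Run:
```python
from h import *
v=np.load("o3.npy"); o=dict(eef_pos=v[:3],tool_rot=v[3:]); im=cv2.imread("pics/w3.png"); c=cam("wrist",o)
M=R.from_quat(v[3:],scalar_first=True).as_matrix(); g=im.max(2).astype(int)
p=big(win((g>118)&(g<145),112,230,82,200)); q=plane(c,cv2.convexHull(p.astype(np.int32))[:,0],.078)
(x,y),r=cv2.minEnclosingCircle(q[:,:2].astype(np.float32)); print(len(p),p.min(0),p.max(0),"pad",x,y,r, M.T@np.r_[x-v[0],y-v[1],0])
for w in((98,146,66,242),(225,250,66,190)):
    p=big(win(g<110,*w)); print("rib",p.min(0),p.max(0),axis(plane(c,p,.061)))
p=big(win((im.min(2)>190),95,250,55,245)); r=cv2.minAreaRect(plane(c,p,.058)[:,:2].astype(np.float32)); print("box",r)
print("rim",(plane(c,[[235,215],[396,215]],.1665)-v[:3])@M, "tool yaw",np.degrees(np.arctan2(M[1,0],M[0,0])))
```

```text
6292 [121  94] [212 189] pad 0.5161157846450806 0.17770402133464813 0.0442759245634079 [ 3.83164003e-02 -1.38303997e-01 -1.55550857e-05]
rib [102  72] [139 237] (array([0.48012612, 0.22305248]), np.float64(-162.85805089389115), np.float64(0.16657526706485418))
rib [240  66] [249 171] (array([0.55547535, 0.11340349]), np.float64(-164.80660787826247), np.float64(0.09769296394058072))
box ((0.4974975883960724, 0.16914519667625427), (0.1859831064939499, 0.12537932395935059), 17.085691452026367)
rim [[ 0.00476192 -0.05413834  0.04282133]
 [ 0.0047798   0.055088    0.0428346 ]] tool yaw 17.205400540154127
```

Call:
send_path([
  [[0.0011,-0.0039,0],0,0],
  [[0.0022,-0.0078,0],0,0],
  [[0.0033,-0.0117,0],0,0],
  [[0.0043,-0.0156,0],0,0],
  [[0.0054,-0.0195,0],0,0],
  [[0.0054,-0.0195,0],0,0],
  [[0.0054,-0.0195,0],0,0],
  [[0.0043,-0.0156,0],0,0],
  [[0.0033,-0.0117,0],0,0],
  [[0.0022,-0.0078,0],0,0],
  [[0.0011,-0.0039,0],0,0],
  [[0,0,0],0,0],
  [[0,0,0],0,0],
])

```text
t: 9.9
eef_pos: [0.5164, 0.1754, 0.2093]
tool_rot: [0.0, 0.989, 0.149, -0.0]
contact_force: [-0.3, -0.3, -3.8]
gripper_width: 0.128
grasp_force: 58.5
```

Call:
send_path([
  [[0,0,0.004],0,0],
  [[0,0,0.008],0,0],
  [[0,0,0.012],0,0],
  [[0,0,0.012],0,0],
  [[0,0,0.012],0,0],
  [[0,0,0.008],0,0],
  [[0,0,0.004],0,0],
  [[0,0,0],0,0],
])

```text
t: 10.7
eef_pos: [0.5159, 0.1761, 0.1486]
tool_rot: [0.0, 0.989, 0.15, -0.001]
contact_force: [0.1, -0.4, -4.1]
gripper_width: 0.131
grasp_force: 58.5
```

Run:
```python
from h import *
im=imaging.read_camera("wrist");s=imaging.read_camera("side");q=imaging.read_camera("scene")
f=np.zeros((600,800,3),np.uint8);f[:250,:400]=cv2.resize(im,(400,250));f[:300,400:]=cv2.resize(s[180:330,230:430],(400,300));f[300:,:400]=cv2.resize(q[130:220,270:390],(400,300))
cv2.imwrite("pics/f2.png",f)
```

```text
(no output)
```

View pics/f2.png

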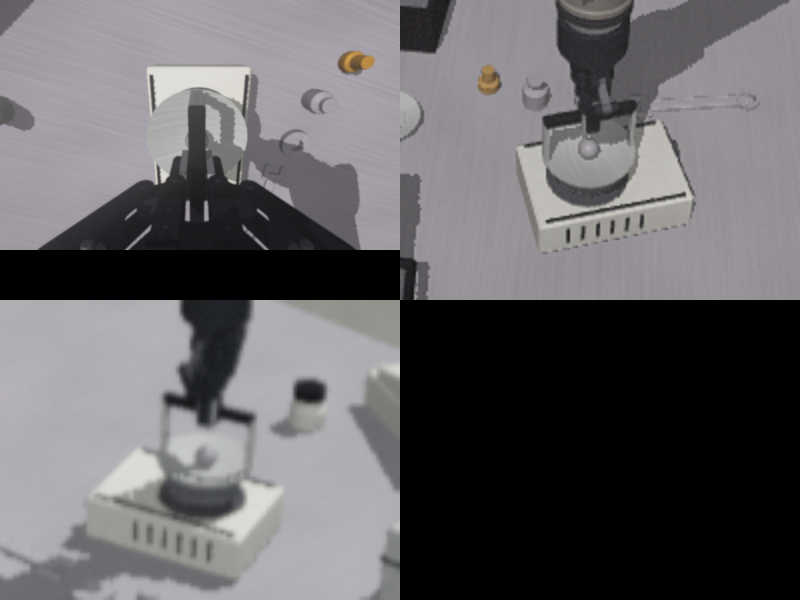

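The dish is centred just above the pad in all three views, with the ball in its middle. I'll press now, watching the force.

Call:
send_path([
  [[0,0,0.003],0,0],
  [[0,0,0.003],0,0],
  [[0,0,0.003],0,0],
  [[0,0,0.002],0,0],
  [[0,0,0.002],0,0],
  [[0,0,0.002],0,0],
  [[0,0,0.001],0,0],
  [[0,0,0],0,0],
])

```text
t: 11.65
eef_pos: [0.5163, 0.1764, 0.1336]
tool_rot: [-0.0, 0.989, 0.15, 0.0]
contact_force: [-3.3, -0.5, 4.7]
gripper_width: 0.124
grasp_force: 59.7
```

Call:
send_path([
  [[0,0,0.001],0,0],
  [[0,0,0.001],0,0],
  [[0,0,0.001],0,0],
  [[0,0,0],0,0],
  [[0,0,0],0,0],
])

```text
t: 12.15
eef_pos: [0.5163, 0.1764, 0.1308]
tool_rot: [-0.0, 0.989, 0.15, 0.0]
contact_force: [-4.1, -0.0, 7.1]
gripper_width: 0.128
grasp_force: 60.0
```

Call:
send_path([
  [[0,0,0.001],0,0],
  [[0,0,0.001],0,0],
  [[0,0,0],0,0],
  [[0,0,0],0,0],
])

```text
t: 12.55
eef_pos: [0.5165, 0.1765, 0.1297]
tool_rot: [-0.0, 0.989, 0.15, 0.0]
contact_force: [-6.5, -1.1, 15.3]
gripper_width: 0.128
grasp_force: 61.1
```

Call:
send_path([
  [[0,0,0.001],0,0],
  [[0,0,0],0,0],
  [[0,0,0],0,0],
])

```text
t: 12.85
eef_pos: [0.5168, 0.1766, 0.1296]
tool_rot: [-0.001, 0.989, 0.15, 0.001]
contact_force: [-8.3, -1.5, 23.6]
gripper_width: 0.126
grasp_force: 62.2
```

Contact is hard with no further travel, so the pad is on its stop. I'll hold it, then lift.

Call:
send_path([
  [[0,0,0],0,0],
  [[0,0,0],0,0],
  [[0,0,0],0,0],
  [[0,0,0],0,0],
  [[0,0,0],0,0],
  [[0,0,0],0,0],
  [[0,0,0],0,0],
  [[0,0,0],0,0],
  [[0,0,0],0,0],
  [[0,0,0],0,0],
  [[0,0,0],0,0],
  [[0,0,0],0,0],
  [[0,0,0],0,0],
])

```text
t: 14.15
eef_pos: [0.5168, 0.1766, 0.1296]
tool_rot: [-0.001, 0.989, 0.15, 0.001]
contact_force: [-8.6, -2.0, 23.2]
gripper_width: 0.126
grasp_force: 62.2
```

Call:
send_path([
  [[0,0,-0.001],0,0],
  [[0,0,-0.001],0,0],
  [[0,0,-0.001],0,0],
  [[0,0,-0.001],0,0],
  [[0,0,-0.002],0,0],
  [[0,0,-0.003],0,0],
  [[0,0,-0.004],0,0],
  [[0,0,-0.006],0,0],
  [[0,0,-0.008],0,0],
  [[0,0,-0.008],0,0],
  [[0,0,-0.008],0,0],
  [[0,0,-0.006],0,0],
  [[0,0,-0.004],0,0],
  [[0,0,-0.002],0,0],
  [[0,0,0],0,0],
  [[0,0,0],0,0],
  [[0,0,0],0,0],
  [[0,0,0],0,0],
])

```text
t: 15.95
eef_pos: [0.5161, 0.1762, 0.182]
tool_rot: [0.0, 0.989, 0.15, -0.0]
contact_force: [0.4, 0.1, -3.7]
gripper_width: 0.133
grasp_force: 58.5
```

Run:
```python
from h import *
o=bot.get_obs(); print(o["q"].round(2))
im=imaging.read_camera("wrist");s=imaging.read_camera("side")
f=np.zeros((300,800,3),np.uint8);f[:250,:400]=cv2.resize(im,(400,250));f[:300,400:]=cv2.resize(s[180:330,230:430],(400,300))
cv2.imwrite("pics/f3.png",f)
```

```text
[-0.57  0.32  0.15  1.93 -0.06  0.9  -1.65]
```

View pics/f3.png

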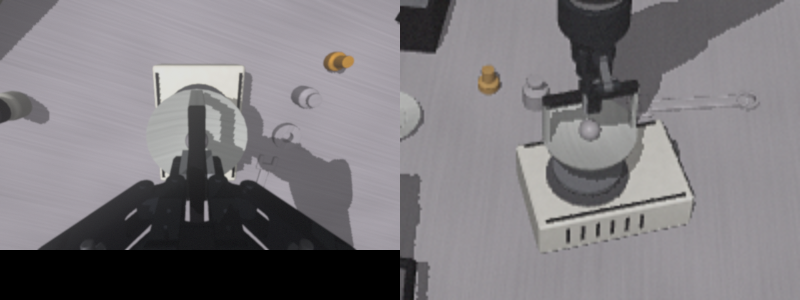

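The dish is clear of the pad, level, bar still in line and ball in the middle. Next a small test turn to see which way joint 7 has room.

Call:
send_path([
  [[0,0,0],-0.03,0],
  [[0,0,0],-0.05,0],
  [[0,0,0],-0.03,0],
])

```text
t: 16.35
eef_pos: [0.5163, 0.1763, 0.1823]
tool_rot: [0.0, 0.979, 0.205, -0.0]
contact_force: [0.3, 0.1, -3.8]
gripper_width: 0.127
grasp_force: 58.5
```

```bash
python3 -c "
from station import bot, imaging
print(bot.get_obs()['q'].round(3))"
```

```text
[-0.552  0.32   0.133  1.924 -0.053  0.901 -1.55 ]
```

Call:
send_path([
  [[0,0,0],-0.04,0],
  [[0,0,0],-0.08,0],
  [[0,0,0],-0.1,0],
  [[0,0,0],-0.1,0],
  [[0,0,0],-0.1,0],
  [[0,0,0],-0.1,0],
  [[0,0,0],-0.1,0],
  [[0,0,0],-0.1,0],
  [[0,0,0],-0.1,0],
  [[0,0,0],-0.1,0],
  [[0,0,0],-0.1,0],
  [[0,0,0],-0.1,0],
  [[0,0,0],-0.1,0],
  [[0,0,0],-0.1,0],
  [[0,0,0],-0.08,0],
  [[0,0,0],-0.04,0],
  [[0,0,0],-0.021,0],
])

```text
t: 18.05
eef_pos: [0.5163, 0.1761, 0.1823]
tool_rot: [-0.0, 0.593, 0.806, -0.0]
contact_force: [-0.6, 0.1, -3.9]
gripper_width: 0.127
grasp_force: 58.5
```

Call:
send_path([
  [[0,0,0],0,0],
  [[0,0,0],0,0],
  [[0,0,0],0,0],
  [[0,0,0],0,0],
  [[0,0,0],0,0],
  [[0,0,0],0,0],
  [[0,0,0],0,0],
  [[0,0,0],0,0],
  [[0,0,0],0,0],
  [[0,0,0],0,0],
])

```text
t: 19.05
eef_pos: [0.5163, 0.1763, 0.1823]
tool_rot: [-0.0, 0.593, 0.805, 0.0]
contact_force: [0.9, 0.0, -4.3]
gripper_width: 0.124
grasp_force: 58.5
```

Run:
```python
from h import *
o=bot.get_obs(); M=R.from_quat(o["tool_rot"],scalar_first=True).as_matrix(); print(o["q"].round(2),np.degrees(np.arctan2(M[1,0],M[0,0])),abs(o["joint_vel"]).max())
im=imaging.read_camera("wrist");s=imaging.read_camera("side")
f=np.zeros((300,800,3),np.uint8);f[:250,:400]=cv2.resize(im,(400,250));f[:300,400:]=cv2.resize(s[180:330,230:430],(400,300))
cv2.imwrite("pics/f4.png",f)
```

```text
[-0.32  0.33 -0.15  1.91  0.06  0.91 -0.2 ] 107.24251288400374 0.006676146098834769
```

View pics/f4.png

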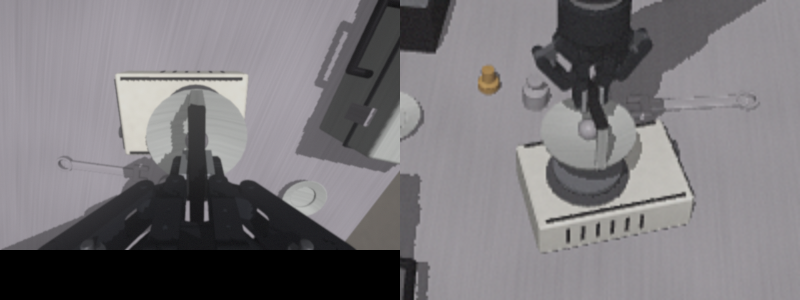

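The bar now lies square across the demagnetiser (107.2° against 17.1° + 90°). The dish is steady and level over the pad, with the ball in the middle.

```bash
python3 -c "
from station import bot, imaging
print(bot.hand_in())"
```

```text
the job is handed in; nothing more can be done
None
```

I handed the job in at about 19 s with the dish pressed, lifted, turned a quarter turn and held steady over the pad with the ball in its middle; hand-in returned no verdict, so I can't say whether it passed.

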